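Nest the empty parts cups in the bench holder

ROBOT

A 6-joint arm with a two-finger parallel gripper is mounted at the origin on the work surface. World frame = base frame: x ahead of the robot, y to its left, z up, the work surface at z = 0. Lengths are in mm, angles in degrees, forces in N, time in s.
With the tool pointing down it reaches from about 300 to 850 mm from the base axis. Payload 4.2 kg.
Tool frame: the origin (TCP) lies at the very end of the fingers, on their centre line; the grasp point (between the pads) lies 19 mm behind it; z points along the fingers, y is the line along which they close (so a half turn about z gives the same grasp; the last joint's range is limited). The gripper opens to 91 mm and grips with 3 to 60 N. Pads are 32 mm wide; open, the fingers measure 118 mm over their backs; the gripper's body (76 mm by 178 mm) begins 60 mm behind the grasp point.
Start: joints at [-69.099, 18.312, 89.639, -0, 72.044, -1.146], TCP at [215.845, -532.969, 192.676] pointing down, gripper open.
Joint ranges: [-177.97, 177.97], [-48.28, 115.42], [12.27, 149.76], [-77.06, 257.06], [2.81, 150.46], [-146.56, 146.56]. Speed limits (degrees/s): [147.25, 147.25, 180, 180, 180, 180].

INTERFACE

Orientations are given as [roll, pitch, yaw] about the fixed x, y, z axes, in that order (R = Rz(yaw) Ry(pitch) Rx(roll)).
In Python, from workcell import env gives the robot as it stands.
- The arm moves only by the shell command python3 -m pendant 'ROWS' [FORCE]. ROWS is a JSON object of lists of equal length, an entry for each row: "translation": the shift along the tool's x, y, z in mm, a list of three; "roll": the turn about the tool's z in rad; "hand": the closure in counts, from 0 (fully open) to 255 (shut). In form: {"translation": [[dx, dy, dz], ...], "roll": [roll, ...], "hand": [hand, ...]}. A call has exactly 8 rows; each row shifts and turns the commanded pose from where the row before left it, along the tool's axes as they then stand; what a row does not reach is not made up. A row lasts 1/12 s, in which the tool goes at most 41.7 mm and 7.16 degrees, less where a joint would pass 70% of its speed; a pose out of reach is approached as far as the arm can. A call with a gripper value outside its range is refused whole. The fingers move at their own pace and stop on an object; FORCE is the grip in N (left out, the last holds). Time passes only in rows, so rows that do not move let the fingers close, or fill a call up. It gives the time, the measured TCP pose, the force, the opening and the grip force at its end, in the units of the state.
- env.state(): the state, without advancing time (a new reading comes with each control period).
- env.grab_frame(name): name is "scene" or "top"; returns a dict with "frame" (400x640x3 uint8, red, green, blue), "z_map" (400x640 float32, mm along the optical axis (not along the pixel's ray), 0 where there is no reading), "fx", "fy", "cx", "cy" (pixels), "dist" ([k1, k2, p1, p2, k3] as OpenCV has them; the pictures are not rectified), "pose" (4x4, takes a point from camera to world coordinates). Camera axes: x right, y down, z forward; pixel columns grow to the right and rows downward; lengths in mm; the calibration is good to about 2 mm. A picture is of the moment at which its call begins.
- env.job_done(): hands the job in; it is judged then, once.
Trained networks look in a picture, given as the dict that the camera call returned (one of the last four; its "shot" number tells which), for a name from the list of things; names that differ only in an ending like _2 or _b are one class to them, and where a whole thing is asked for, a point or a joint stands for the part that bears it (a point fixed in the world has none). Each returns a list of dicts, best first, with "score" (0 to 1); they miss things now and then, are a little off and sometimes report something else, mostly with a low value. They report only what shows in the picture. A call takes as long as a camera call.
- env.recognise(picture, label): "rect" ([centre column, centre row, width, height] in pixels, round what is visible of it).
- env.regions_of(picture, label): "pixels" (400x640 bool, what is visible of it) and "rect" ([centre column, centre row, width, height] in pixels, round what is visible of it).
The state is a dict: "time_s": time; "qpos": joint angles; "qvel": joint speeds; "effort": joint torques, N m; "ee_pos": TCP position; "ee_rot": TCP orientation; "force": force on the tool from outside, world axes, zero at the start; "torque": the same for the moment, N m; "gripper_width": finger opening in mm; "gripper_force": force on a finger pad.
Only numpy, scipy, OpenCV 4.12 (cv2) and the standard library are available. Lean on these libraries where they do the work, as an engineer would, in place of code of your own. Each camera call takes 0.05 s, during which the arm holds its last target. There are 200 camera calls.

TASK

Tidy the electronics bench: nest the two empty parts cups that stand on the mat into the empty cup in the round black holder, one inside the other in either order, so that all three form one upright stack in the holder, each seated fully home. Leave the cup that is full of brass standoffs where it is.

Things in the scene. Friction and masses are not known exactly. Their poses are not given: they have to be found in the camera images.
- cup_a_center (a point): Empty aluminium cup on the mat, 62 mm tall, open above, about 0.1 kg. A tapered foot (39 mm wide at the bottom, 50 mm at 28 mm up), then a shoulder stepping out to a straight collar 62 mm wide, from 28 mm up to the rim at 62 mm; walls 2.5 mm, mouth 57 mm inside. This point: on its axis, half-way up, 31 mm above its underside; z up the axis.
- cup_b_center (a point): The other empty cup on the mat, same as cup_a; this point is its centre, 31 mm above its underside. Grip either cup from above across its collar, close to the rim, fingertips no lower than the shoulder (3 mm below this point): fingers reaching lower would strike the rim of the cup it is nested into.
- cup_base_center (a point): Bottom cup, empty, same as cup_a; this point is its centre. It stands loose in the well of a fixed round black holder (96 mm wide, 30 mm tall), its rim 68 mm above the table. A cup nests foot first until its shoulder rests on the rim below, with 3 mm of play each side: the first cup's centre ends 34 mm, the second's 68 mm above this point.
- cup_full_center (a point): A cup of the same shape, in use: packed with brass standoffs that stick out up to 19 mm above its rim. To be left alone. This point is its centre, 31 mm above its underside. Other bystanders, not listed: an orange multimeter, a spool and a blue mug, beyond the cups.

How it is judged (in metres and radians):
At the end, for the whole second after the job is handed in: Both empty cups are nested in the cup in the holder, in either order: each cup 28 to 40 mm above the one below, both within 12 mm of the bottom cup's axis, all three upright within 0.17 rad and at rest (under 0.02 m/s), the bottom cup within 20 mm of its start (((z of cup_a_center in the frame of cup_base_center between 0.028 and 0.04 m and z of cup_b_center in the frame of cup_a_center between 0.028 and 0.04 m) or (z of cup_b_center in the frame of cup_base_center between 0.028 and 0.04 m and z of cup_a_center in the frame of cup_b_center between 0.028 and 0.04 m)) and horizontal distance between each of cup_a_center, cup_b_center and cup_base_center below 0.012 m and angle between each of cup_a_center, cup_b_center, cup_base_center's own z axis and vertical below 0.17 rad and linear speed of each of cup_a, cup_b, cup_base below 0.02 m/s and distance of cup_base_center from where it was at the start of the episode below 0.02 m); the robot touches nothing.
It fails at once if the cup full of standoffs is moved more than 30 mm or tipped by more than 0.3 rad (distance of cup_full_center from where it was at the start of the episode above 0.03 m or angle between cup_full_center's own z axis and vertical above 0.3 rad).
It also fails if it takes over 61 s, if anything falls off the work surface, if the arm or the gripper's body presses on something with over 40 N, if the wrist force passes 120 N, or if a joint passes its speed limit or range.

## Working session

There is one attempt and no reset: what is moved stays moved. The work goes in short steps, Python scripts to look and compute and a shell command to move; the robot and the scene stay as the last step left them, time stands still between calls to the robot, and variables do not carry over. Pictures are saved under pics/ and viewed, at most 10 in all, crops included, and the job is handed in when it is done.

```bash
mkdir -p pics; cat > h.py <<'E'
from workcell import env
import numpy as np, cv2
def pts(f,mask=None):
    z=f["z_map"]; m=z>0
    if mask is not None: m=m&mask
    v,u=np.nonzero(m)
    K=np.array([[f["fx"],0,f["cx"]],[0,f["fy"],f["cy"]],[0,0,1.]])
    n=cv2.undistortPoints(np.stack([u,v],1).astype(float)[:,None],K,np.array(f["dist"],float))[:,0]
    d=z[v,u][:,None].astype(float)
    c=np.hstack([n*d,d]); P=np.array(f["pose"])
    return c@P[:3,:3].T+P[:3,3],u,v
def circ(xy):
    A=np.c_[2*xy,np.ones(len(xy))]; s=np.linalg.lstsq(A,(xy**2).sum(1),rcond=None)[0]
    return s[0],s[1],np.sqrt(s[2]+s[0]**2+s[1]**2)
E
python3 - <<'E'
from h import *
print(env.state())
for n in("top","scene"):
    f=env.grab_frame(n); cv2.imwrite(f"pics/{n}0.png",f["frame"][...,::-1])
    print(n,np.round(f["pose"],2).tolist())
    for lab in("cup_a_center","cup_base_center","cup_full_center"):
        for r in env.regions_of(f,lab):
            p,u,v=pts(f,r["pixels"])
            zt=np.percentile(p[:,2],97); q=p[(p[:,2]>zt-8)]
            hi=p[p[:,2]>np.percentile(p[:,2],60)]
            print(n,lab,round(r["score"],2),np.round(r["rect"]),"z97",round(zt,1),"circ",np.round(circ(q[:,:2]),1),"mid",np.round((q[:,:2].min(0)+q[:,:2].max(0))/2,1),len(q))
E
```

```text
{'time_s': 0.0, 'qpos': array([-6.90992869e+01,  1.83510683e+01,  8.97057100e+01, -2.29955163e-03,
        7.20404804e+01, -1.14449047e+00]), 'qvel': array([ 0.06028807, -0.00506851, -0.01533274,  0.07951368, -0.05855831,
        0.05815763]), 'effort': array([-4.60581814e-04, -4.12464559e+01, -2.31976086e+01,  7.27878464e-02,
        4.57396335e-02, -1.48074710e-04]), 'ee_pos': array([ 215.63586213, -532.47612413,  191.83073833]), 'ee_rot': array([-1.79902717e+02,  2.43238169e-04,  2.20459147e+01]), 'force': array([0.03732738, 0.34251874, 0.15836349]), 'torque': array([-0.01303744, -0.0121852 ,  0.00917553]), 'gripper_force': 0.0, 'gripper_width': 91.613323989853}
top [[0.0, -1.0, 0.08, 448.64], [-1.0, -0.0, 0.01, -8.0], [-0.01, -0.08, -1.0, 1090.96], [0.0, 0.0, 0.0, 1.0]]
top cup_a_center 0.64 [449. 215.  26.  22.] z97 63.6 circ [ 482.  -342.5   29.5] mid [ 482.  -343.4] 92
top cup_base_center 0.58 [201. 190.  27.  25.] z97 70.3 circ [541.9 330.5  29.6] mid [541.2 330.6] 92
top cup_full_center 0.59 [360. 193.  25.  25.] z97 78.0 circ [540.3 -96.8  13.2] mid [540.5 -97.6] 52
scene [[-0.08, 0.61, -0.79, 1278.33], [1.0, 0.04, -0.07, 71.26], [-0.01, -0.79, -0.61, 679.83], [0.0, 0.0, 0.0, 1.0]]
scene cup_a_center 0.79 [185. 205.  27.  32.] z97 61.9 circ [ 483.9 -344.9   29.3] mid [ 483.2 -344.5] 153
scene cup_base_center 0.75 [458. 227.  27.  33.] z97 69.0 circ [542.5 329.5  29.6] mid [542.4 329.7] 170
scene cup_full_center 0.67 [275. 225.  27.  29.] z97 76.3 circ [543.3 -98.   13. ] mid [541.9 -98.4] 88
```

View pics/top0.png

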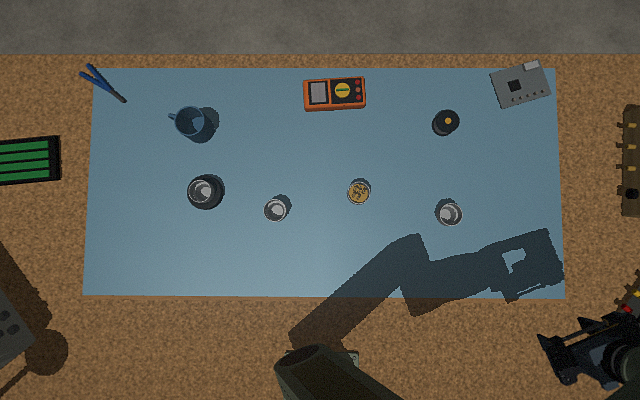

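View pics/scene0.png

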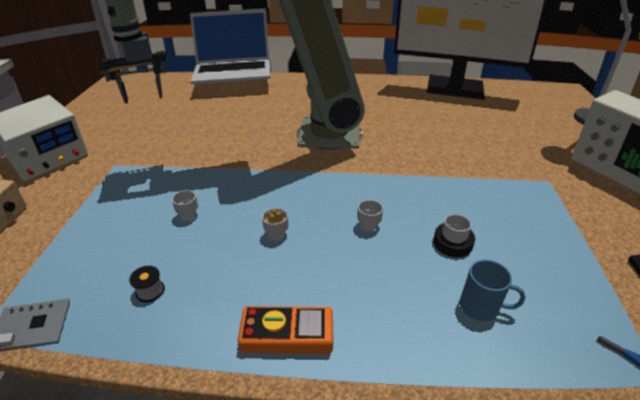

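The top view shows the empty cups at (449,213) and (276,209), the full one at (358,191) and the base cup in its holder at (205,191). The network missed the cup at (276,209), which is at (370,215) in the scene view, so I'll measure all the rims directly.

```bash
cat >> h.py <<'E'
def rim(n,x,y,zlo,zhi,rad=45,f=None):
    f=f or env.grab_frame(n); p,u,v=pts(f)
    s=(np.hypot(p[:,0]-x,p[:,1]-y)<rad)&(p[:,2]>zlo)&(p[:,2]<zhi); q=p[s]
    c,r=cv2.minEnclosingCircle(q[:,:2].astype(np.float32))
    return np.round([*c,r,*circ(q[:,:2]),q[:,2].max(),len(q)],1)
E
python3 - <<'E'
from h import *
for n in("top","scene"):
    f=env.grab_frame(n); p,u,v=pts(f)
    if n=="top":
        s=(abs(u-276)<13)&(abs(v-209)<13)&(p[:,2]>50); g=np.median(p[s],0); print(g)
    for nm,x,y,l,h in(("A",483,-344,56,75),("B",g[0],g[1],56,75),("base",542,330,62,80),("full",541,-98,50,63)):
        print(n,nm,rim(n,x,y,l,h,f=f))
E
```

```text
[493.61871925 132.60638604  60.93868057]
top A [ 481.8 -343.1   31.2  481.9 -342.8   29.5   66.3   96. ]
top B [491.5 129.3  30.8 491.2 129.2  29.5  67.9  80. ]
top base [542.7 331.4  31.7 541.9 330.6  29.6  73.1  97. ]
top full [539.3 -97.   31.  539.  -97.2  27.6  62.9  74. ]
scene A [ 484.6 -344.    32.3  484.4 -344.9   29.3   64.2  124. ]
scene B [492.8 128.6  32.3 493.2 127.7  29.6  63.2 127. ]
scene base [542.1 328.3  32.4 542.4 329.6  29.5  72.1 166. ]
scene full [542.  -99.   32.8 541.6 -99.6  26.8  63.  252. ]
```

```bash
python3 -m pendant '{"translation":[[0,0,0],[0,0,0],[0,0,0],[0,0,0],[33,-23.5,0],[33,-23.5,0],[33,-23.5,0],[33,-23.5,0]],"roll":[0.096,0.096,0.096,0.097,0,0,0,0],"hand":[0,0,0,0,0,0,0,0]}' 20
```

```text
time_s: 1.17
ee_pos: [348.9, -438.0, 192.8]
ee_rot: [180.0, -0.0, -0.1]
force: [0.3, -0.8, -0.5]
gripper_width: 91.4
gripper_force: 0.0
```

```bash
python3 -m pendant '{"translation":[[33,-23.5,0],[33,-23.5,0],[33,-23.5,0],[33,-23.5,0],[0,0,0],[0,0,0],[0,0,0],[0,0,0]],"roll":[0,0,0,0,0,0,0,0],"hand":[0,0,0,0,0,0,0,0]}'
```

```text
time_s: 1.83
ee_pos: [478.9, -345.8, 192.7]
ee_rot: [180.0, 0.0, -0.1]
force: [-0.1, -0.3, 0.0]
gripper_width: 91.0
gripper_force: 0.0
```

```bash
python3 -m pendant '{"translation":[[4,-2,20],[0,0,30],[0,0,30],[0,0,30],[0,0,25],[0,0,15],[0,0,7],[0,0,0]],"roll":[0,0,0,0,0,0,0,0],"hand":[0,0,0,0,0,0,0,0]}'
```

```text
time_s: 2.5
ee_pos: [482.0, -343.4, 34.2]
ee_rot: [-179.9, 0.2, -0.1]
force: [-0.2, -0.2, 0.7]
gripper_width: 91.3
gripper_force: 0.0
```

```bash
python3 -m pendant '{"translation":[[0,0,0],[0,0,0],[0,0,0],[0,0,0],[0,0,0],[0,0,0],[0,0,0],[0,0,0]],"roll":[0,0,0,0,0,0,0,0],"hand":[110,110,110,110,110,110,110,110]}' 20
```

```text
time_s: 3.17
ee_pos: [484.4, -343.6, 36.5]
ee_rot: [179.9, -0.1, -0.0]
force: [0.3, -1.1, 5.1]
gripper_width: 59.9
gripper_force: 20.0
```

```bash
python3 -m pendant '{"translation":[[0,0,-8],[0,0,-20],[0,0,-30],[0,0,-30],[0,0,-30],[0,0,-20],[0,0,-12],[0,0,0]],"roll":[0,0,0,0,0,0,0,0],"hand":[110,110,110,110,110,110,110,110]}'
python3 - <<'E'
from h import *
for i in range(2):
    f=env.grab_frame("scene"); s=env.state(); print(s["ee_pos"],s["gripper_width"],s["gripper_force"],s["force"])
    for r in env.regions_of(f,"cup_a_center")[:3]: print(r["score"],r["rect"])
cv2.imwrite("pics/s1.png",cv2.resize(f["frame"][50:250,80:320],None,fx=3,fy=3)[...,::-1])
E
```

```text
time_s: 3.83
ee_pos: [485.1, -343.6, 188.9]
ee_rot: [179.8, -0.3, -0.0]
force: [0.3, -0.6, -0.1]
gripper_width: 59.5
gripper_force: 20.0
[ 484.22391126 -343.05178159  186.76716356] 59.8785507545612 19.986222385196015 [ 0.3944299  -0.73966509 -2.09570337]
0.74 [171.2, 152.7, 31.7, 37.3]
[ 483.08889681 -342.30664591  184.36115908] 60.11519711302517 19.986350996769033 [-0.32369179  0.80970284 -0.97998875]
0.85 [173.6, 156.6, 31.1, 35.9]
```

View pics/s1.png

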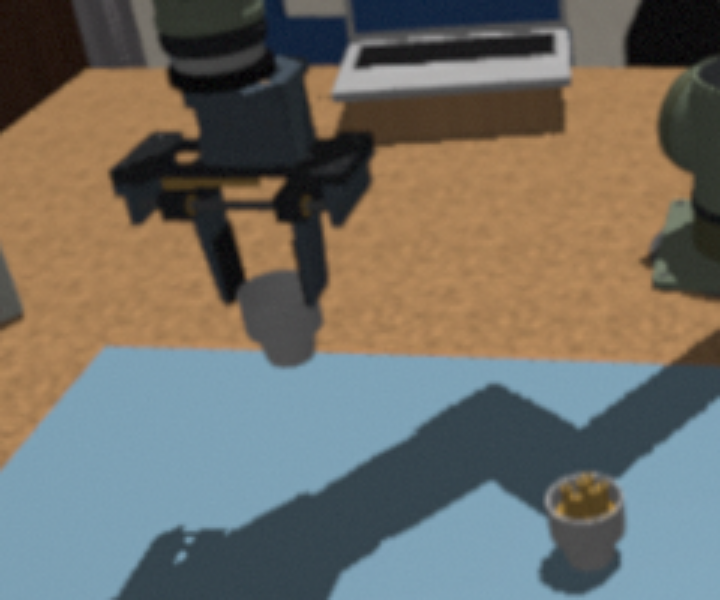

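```bash
python3 -m pendant '{"translation":[[0,-10,0],[2,-20,0],[3,-32,0],[4,-36,0],[4,-36,0],[4,-36,0],[4,-36,0],[4,-36,0]],"roll":[0,0,0,0,0,0,0,0],"hand":[110,110,110,110,110,110,110,110]}'
```

```text
time_s: 4.7
ee_pos: [507.9, -98.6, 184.7]
ee_rot: [-180.0, 0.1, -0.0]
force: [1.3, 0.4, -1.1]
gripper_width: 59.8
gripper_force: 20.0
```

```bash
python3 -m pendant '{"translation":[[4,-36,0],[4,-36,0],[4,-36,0],[4,-36,0],[4,-36,0],[4,-36,0],[4,-36,0],[4,-36,0]],"roll":[0,0,0,0,0,0,0,0],"hand":[110,110,110,110,110,110,110,110]}'
```

```text
time_s: 5.37
ee_pos: [539.6, 189.1, 184.5]
ee_rot: [180.0, 0.1, 0.0]
force: [0.3, -1.1, -1.6]
gripper_width: 59.9
gripper_force: 20.0
```

```bash
python3 -m pendant '{"translation":[[2,-36,0],[0,-36,0],[0,-30,0],[0,-20,0],[0,-15,0],[0,-5,0],[0,0,0],[0,0,0]],"roll":[0,0,0,0,0,0,0,0],"hand":[110,110,110,110,110,110,110,110]}'
```

```text
time_s: 6.03
ee_pos: [542.7, 328.0, 185.2]
ee_rot: [179.9, 0.1, -0.0]
force: [-0.2, -0.9, -0.8]
gripper_width: 60.1
gripper_force: 20.0
```

```bash
cat >> h.py <<'E'
from scipy.optimize import least_squares
def held(x,y,zlo,zhi,ymax=24,f=None):
    "axis of a collar (r 31) from its camera-facing side"
    f=f or env.grab_frame("scene"); p,u,v=pts(f)
    s=(np.hypot(p[:,0]-x,p[:,1]-y)<40)&(p[:,2]>zlo)&(p[:,2]<zhi)&(abs(p[:,1]-y)<ymax)&(p[:,0]>x+5); q=p[s]
    r=least_squares(lambda c:np.hypot(q[:,0]-c[0],q[:,1]-c[1])-31,[x,y],loss="soft_l1")
    return np.round(r.x,1),len(q),round(np.abs(r.fun).mean(),2)
E
python3 - <<'E'
from h import *
for i in range(2):
    f=env.grab_frame("scene"); s=env.state()["ee_pos"]; print(s)
    print(held(s[0],s[1],s[2]-6,s[2]+22,f=f), held(542,330,38,66,f=f))
    for r in env.regions_of(f,"cup_a_center")[:2]:
        print(r["score"],r["rect"]);p,_,_=pts(f,r["pixels"]);print(np.percentile(p,[2,98],axis=0).round(1).tolist())
cv2.imwrite("pics/s2.png",cv2.resize(f["frame"][110:290,360:600],None,fx=3.3,fy=3.3)[...,::-1])
E
```

```text
[542.88612472 327.64949644 185.4400122 ]
(array([540.4, 328.1]), 262, np.float64(0.96)) (array([541.4, 329.3]), 187, np.float64(1.01))
0.57 [468.2, 179.9, 32.8, 42.4]
[[284.1, 297.4, 0.1], [572.5, 460.9, 211.6]]
[543.13953775 327.55135685 185.75695918]
(array([540.7, 327.7]), 252, np.float64(0.92)) (array([541.1, 329.4]), 195, np.float64(0.87))
0.94 [468.1, 180.4, 37.2, 40.0]
[[511.3, 297.4, 152.8], [572.6, 355.6, 211.5]]
```

View pics/s2.png

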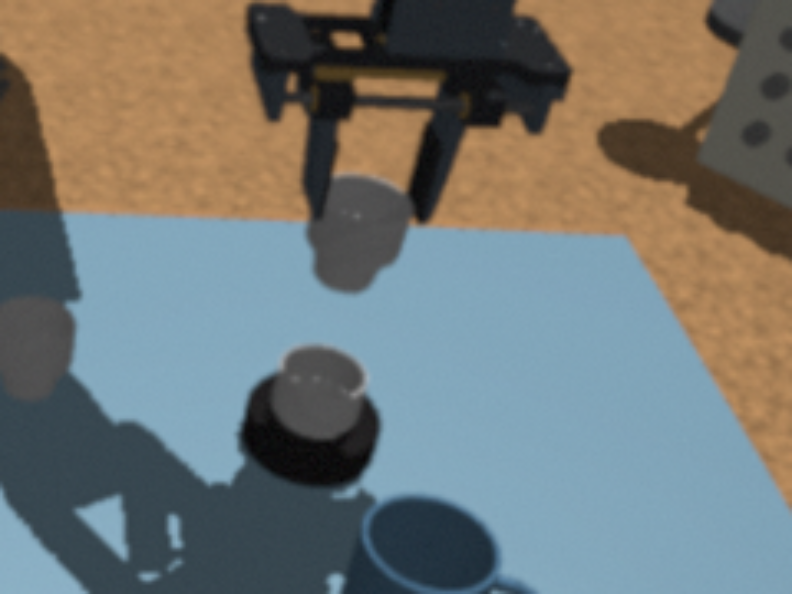

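The cup hangs upright about 1 to 2 mm from the base cup's axis (crop: held foot at (345,285), base mouth at (322,372)). I'll correct that and lower it.

```bash
python3 -m pendant '{"translation":[[0.7,-1.5,10],[0,0,20],[0,0,20],[0,0,15],[0,0,5],[0,0,5],[0,0,5],[0,0,0]],"roll":[0,0,0,0,0,0,0,0],"hand":[110,110,110,110,110,110,110,110]}'
```

```text
time_s: 6.9
ee_pos: [543.7, 330.3, 105.2]
ee_rot: [180.0, 0.0, -0.0]
force: [-0.7, -0.6, -1.8]
gripper_width: 59.5
gripper_force: 20.0
```

```bash
python3 -m pendant '{"translation":[[0,0,4],[0,0,4],[0,0,4],[0,0,4],[0,0,4],[0,0,4],[0,0,2],[0,0,0]],"roll":[0,0,0,0,0,0,0,0],"hand":[110,110,110,110,110,110,110,110]}'
```

```text
time_s: 7.57
ee_pos: [543.4, 330.2, 78.9]
ee_rot: [180.0, 0.1, -0.0]
force: [-0.4, -0.9, -0.4]
gripper_width: 60.1
gripper_force: 20.0
```

```bash
python3 -m pendant '{"translation":[[0,0,1],[0,0,1],[0,0,1],[0,0,0.5],[0,0,0],[0,0,0],[0,0,0],[0,0,0]],"roll":[0,0,0,0,0,0,0,0],"hand":[110,110,110,110,110,110,110,110]}'
```

```text
time_s: 8.23
ee_pos: [544.1, 330.8, 76.7]
ee_rot: [-180.0, -0.1, -0.0]
force: [-0.3, 0.4, 2.9]
gripper_width: 59.9
gripper_force: 20.0
```

```bash
python3 -m pendant '{"translation":[[0,0,0.5],[0,0,0],[0,0,0],[0,0,0],[0,0,0],[0,0,0],[0,0,0],[0,0,0]],"roll":[0,0,0,0,0,0,0,0],"hand":[110,110,0,0,0,0,0,0]}'
```

```text
time_s: 8.9
ee_pos: [543.6, 330.3, 75.3]
ee_rot: [180.0, 0.0, -0.0]
force: [-0.6, 0.6, -0.3]
gripper_width: 91.0
gripper_force: 0.0
```

```bash
python3 -m pendant '{"translation":[[0,0,-5],[0,0,-15],[0,0,-30],[0,0,-30],[0,0,-30],[-10,30,0],[-10,38,0],[-10,38,0]],"roll":[0,0,0,0,0,0,0,0],"hand":[0,0,0,0,0,0,0,0]}'
```

```text
time_s: 9.57
ee_pos: [513.5, 223.9, 186.5]
ee_rot: [-180.0, -0.1, 0.1]
force: [-0.2, -0.2, 0.4]
gripper_width: 91.2
gripper_force: 0.0
```

```bash
python3 -m pendant '{"translation":[[-10,30,0],[-10,30,0],[0,20,0],[0,14,0],[0,0,0],[0,0,0],[0,0,0],[0,0,0]],"roll":[0,0,0,0,0,0,0,0],"hand":[0,0,0,0,0,0,0,0]}'
python3 - <<'E'
from h import *
f=env.grab_frame("scene");print(env.state()["ee_pos"])
print(rim("scene",542,330,97,115,f=f),held(542,330,70,98,f=f),held(542,330,40,64,f=f),rim("scene",492,129,56,75,f=f))
try: print(rim("top",542,330,97,115), rim("top",492,129,56,75))
except Exception as e: print(e)
cv2.imwrite("pics/s3.png",cv2.resize(f["frame"][110:290,360:600],None,fx=3.3,fy=3.3)[...,::-1])
E
```

```text
time_s: 10.23
ee_pos: [493.9, 131.4, 185.7]
ee_rot: [-180.0, -0.0, 0.0]
force: [0.3, -0.0, 0.0]
gripper_width: 91.0
gripper_force: 0.0
[493.8139452  131.40762495 185.60442314]
[542.4 329.1  32.1 543.1 329.5  29.4 104.1 129. ] (array([541.5, 330. ]), 203, np.float64(0.9)) (array([541.4, 329.3]), 162, np.float64(0.93)) [492.3 126.8  33.2 492.8 127.7  29.6  63.9 122. ]
zero-size array to reduction operation maximum which has no identity
```

View pics/s3.png

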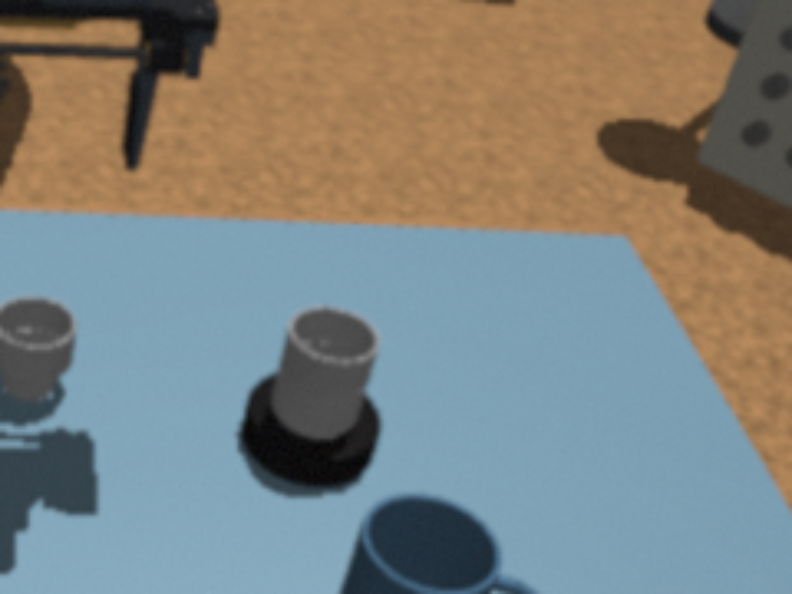

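The first cup is seated: crop rim at (333,335), rim height about 102 mm, and the axes agree within 1 mm. Next is cup B.

```bash
python3 -m pendant '{"translation":[[-1.5,3,20],[0,0,30],[0,0,30],[0,0,30],[0,0,25],[0,0,12],[0,0,3],[0,0,0]],"roll":[0,0,0,0,0,0,0,0],"hand":[0,0,0,0,0,0,0,0]}'
```

```text
time_s: 11.0
ee_pos: [491.8, 127.9, 34.8]
ee_rot: [180.0, 0.1, 0.0]
force: [-0.2, 0.4, 0.2]
gripper_width: 91.5
gripper_force: 0.0
```

```bash
python3 -m pendant '{"translation":[[0,0,0],[0,0,0],[0,0,0],[0,0,0],[0,0,0],[0,0,0],[0,0,0],[0,0,0]],"roll":[0,0,0,0,0,0,0,0],"hand":[110,110,110,110,110,110,110,110]}' 20
```

```text
time_s: 11.67
ee_pos: [492.7, 127.5, 36.3]
ee_rot: [-180.0, -0.1, -0.0]
force: [-0.9, -1.1, 6.5]
gripper_width: 61.3
gripper_force: 20.0
```

```bash
python3 -m pendant '{"translation":[[0,0,-8],[0,0,-20],[0,0,-30],[0,0,-30],[0,0,-30],[0,0,-30],[0,0,-15],[0,0,0]],"roll":[0,0,0,0,0,0,0,0],"hand":[110,110,110,110,110,110,110,110]}'
```

```text
time_s: 12.33
ee_pos: [494.3, 128.0, 202.6]
ee_rot: [-179.9, -0.5, -0.0]
force: [0.8, -0.1, -0.1]
gripper_width: 60.4
gripper_force: 20.0
```

```bash
python3 -m pendant '{"translation":[[2.5,-12,0],[6,-25,0],[9,-35,0],[9,-35,0],[9,-35,0],[8,-30,0],[4.5,-20,0],[2.5,-10,0]],"roll":[0,0,0,0,0,0,0,0],"hand":[110,110,110,110,110,110,110,110]}'
```

```text
time_s: 13.0
ee_pos: [541.7, 332.6, 195.2]
ee_rot: [179.9, 0.2, 0.1]
force: [0.8, 0.0, -0.8]
gripper_width: 60.7
gripper_force: 20.0
```

```bash
python3 -m pendant '{"translation":[[0,0,0],[0,0,0],[0,0,0],[0,0,0],[0,0,0],[0,0,0],[0,0,0],[0,0,0]],"roll":[0,0,0,0,0,0,0,0],"hand":[110,110,110,110,110,110,110,110]}'
python3 - <<'E'
from h import *
for i in range(2):
    f=env.grab_frame("scene"); s=env.state()["ee_pos"]; print(s)
    print(held(s[0],s[1],s[2]-6,s[2]+22,f=f), held(542,330,70,98,f=f))
    p,u,v=pts(f); q=p[(np.hypot(p[:,0]-s[0],p[:,1]-s[1])<28)&(p[:,2]>115)&(p[:,2]<s[2])]; print("low",np.percentile(q[:,2],1))
cv2.imwrite("pics/s4.png",cv2.resize(f["frame"][110:290,360:600],None,fx=3.3,fy=3.3)[...,::-1])
E
```

```text
time_s: 13.67
ee_pos: [542.8, 329.1, 198.9]
ee_rot: [-180.0, -0.0, -0.0]
force: [-0.7, -0.2, -1.0]
gripper_width: 60.7
gripper_force: 20.0
[542.7621732  329.20113005 198.81111548]
(array([540.7, 329.6]), 264, np.float64(0.89)) (array([541.5, 330. ]), 197, np.float64(0.93))
low 163.07473298345923
[542.75793397 329.29996889 198.74664773]
(array([540.5, 329.9]), 263, np.float64(0.88)) (array([541.5, 329.6]), 200, np.float64(0.9))
low 161.90186757610664
```

View pics/s4.png

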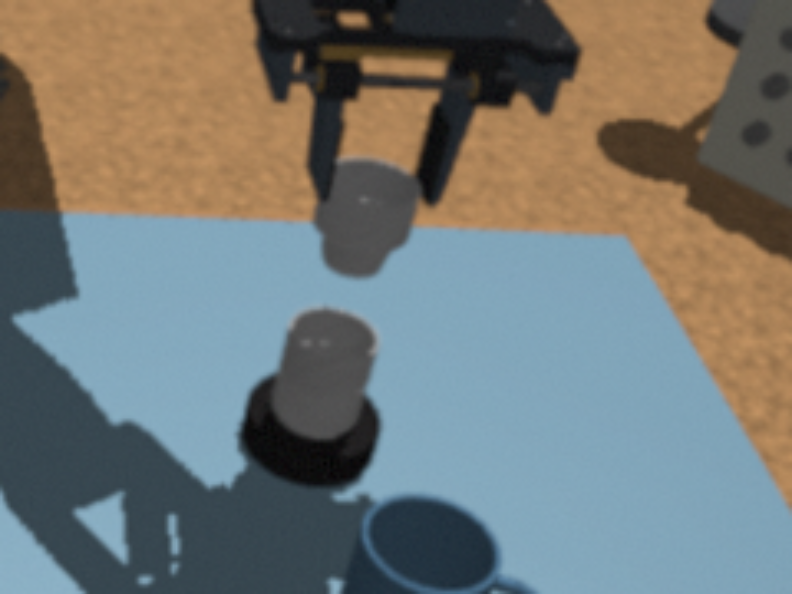

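The held cup is within 1 mm of the stack axis in y and 0.9 mm short in x (crop: held foot at (353,272), stack mouth at (330,335)). Lowering it now.

```bash
python3 -m pendant '{"translation":[[0.9,0,10],[0,0,15],[0,0,15],[0,0,10],[0,0,5],[0,0,4],[0,0,3],[0,0,0]],"roll":[0,0,0,0,0,0,0,0],"hand":[110,110,110,110,110,110,110,110]}'
```

```text
time_s: 14.43
ee_pos: [543.7, 329.5, 136.4]
ee_rot: [180.0, 0.0, -0.0]
force: [0.1, -0.3, 0.2]
gripper_width: 60.9
gripper_force: 20.0
```

```bash
python3 -m pendant '{"translation":[[0,0,4],[0,0,4],[0,0,4],[0,0,4],[0,0,4],[0,0,3],[0,0,0],[0,0,0]],"roll":[0,0,0,0,0,0,0,0],"hand":[110,110,110,110,110,110,110,110]}'
```

```text
time_s: 15.1
ee_pos: [543.5, 329.4, 113.3]
ee_rot: [180.0, 0.0, -0.0]
force: [0.7, -0.4, -0.8]
gripper_width: 60.8
gripper_force: 20.0
```

```bash
python3 -m pendant '{"translation":[[0,0,1],[0,0,1],[0,0,1],[0,0,0.5],[0,0,0],[0,0,0],[0,0,0],[0,0,0]],"roll":[0,0,0,0,0,0,0,0],"hand":[110,110,110,110,110,110,110,110]}'
```

```text
time_s: 15.77
ee_pos: [543.7, 329.5, 110.4]
ee_rot: [-180.0, -0.0, -0.0]
force: [-0.7, -0.2, 1.9]
gripper_width: 61.0
gripper_force: 20.0
```

```bash
python3 -m pendant '{"translation":[[0,0,0.5],[0,0,0],[0,0,0],[0,0,0],[0,0,0],[0,0,0],[0,0,0],[0,0,0]],"roll":[0,0,0,0,0,0,0,0],"hand":[110,110,0,0,0,0,0,0]}'
```

```text
time_s: 16.43
ee_pos: [543.5, 329.4, 109.3]
ee_rot: [180.0, 0.0, -0.0]
force: [-0.6, -0.8, -0.2]
gripper_width: 91.3
gripper_force: 0.0
```

```bash
python3 -m pendant '{"translation":[[0,0,-5],[0,0,-15],[0,0,-30],[0,0,-30],[-10,30,-10],[-10,38,0],[-10,38,0],[-10,38,0]],"roll":[0,0,0,0,0,0,0,0],"hand":[0,0,0,0,0,0,0,0]}'
```

```text
time_s: 17.1
ee_pos: [503.1, 184.3, 200.3]
ee_rot: [-180.0, -0.1, 0.1]
force: [-0.5, -0.6, 0.3]
gripper_width: 91.1
gripper_force: 0.0
```

```bash
python3 -m pendant '{"translation":[[-5,30,0],[0,20,0],[0,10,0],[0,0,0],[0,0,0],[0,0,0],[0,0,0],[0,0,0]],"roll":[0,0,0,0,0,0,0,0],"hand":[0,0,0,0,0,0,0,0]}'
python3 - <<'E'
from h import *
f=env.grab_frame("scene");print(env.state()["ee_pos"])
print(rim("scene",542,330,131,150,f=f),held(542,330,104,130,f=f),held(542,330,72,98,f=f),held(542,330,40,64,f=f))
cv2.imwrite("pics/s5.png",cv2.resize(f["frame"][110:290,360:600],None,fx=3.3,fy=3.3)[...,::-1])
E
```

```text
time_s: 17.77
ee_pos: [498.7, 126.6, 199.4]
ee_rot: [-180.0, 0.0, 0.1]
force: [-0.3, 0.6, 0.6]
gripper_width: 91.2
gripper_force: 0.0
[498.64915199 126.4484949  199.40816158]
[543.9 328.4  32.6 543.6 328.8  29.9 137.2 128. ] (array([541.6, 329.4]), 194, np.float64(1.06)) (array([541.4, 329.7]), 184, np.float64(1.0)) (array([541.1, 329.5]), 165, np.float64(0.97))
```

View pics/s5.png

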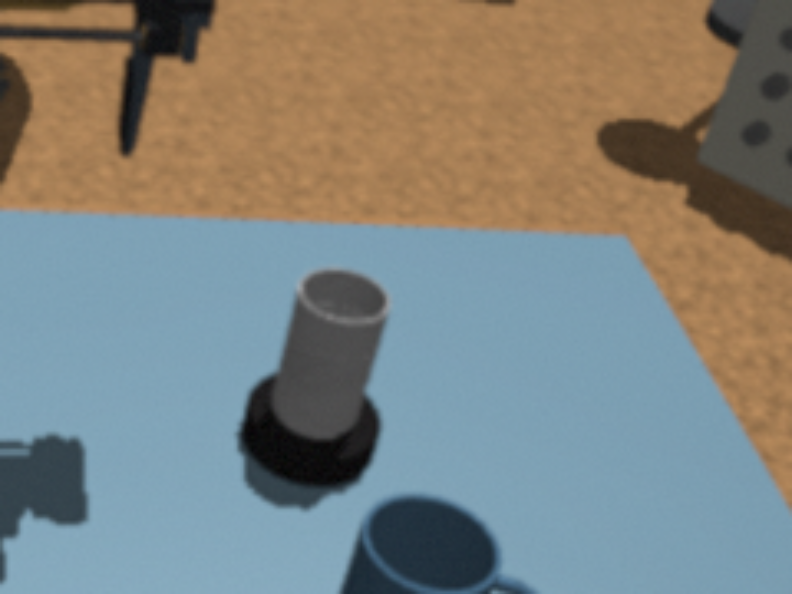

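The three cups form one straight stack: top rim at (343,297) in the crop and about 136 mm high, with all three axes within 1 mm. The gripper is clear.

```bash
python3 -c "
from workcell import env
print(env.job_done())"
```

```text
the job is handed in; nothing more can be done
None
```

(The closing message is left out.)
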